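Rub down a fired tile on the dust-extraction table

ROBOT

A 6-joint arm with a two-finger parallel gripper is mounted at the origin on the work surface. World frame = base frame: x ahead of the robot, y to its left, z up, the work surface at z = 0. Lengths are in m, angles in rad, forces in N, time in s.
With the tool pointing down it reaches from about 0.375 to 0.9 m from the base axis. Payload 3.1 kg.
Tool frame: the origin (TCP) lies midway between the tips of the shut fingers; the grasp point (between the pads) lies 19 mm behind it (manip.grasp_offset is the distance from the TCP to the grasp point, in m); z points along the fingers, y is the line along which they close (so a half turn about z gives the same grasp; the last joint's range is limited). The gripper opens to 85 mm and grips with 20 to 120 N. Pads are 22 mm wide; open, the fingers measure 114 mm over their backs; the gripper's body (76 mm by 85 mm) begins 54 mm behind the grasp point. The pads swing forward as they close: fully open they stand 13 mm farther back than shut.
Start: joints at [-1.468, 0.527, 1.433, -0, 1.181, -0.178], TCP at [0.174, -0.6, 0.231] pointing down, gripper open.
Joint ranges: [-3.08, 3.08], [-0.75, 2.2], [0.22, 2.44], [-1.43, 4.57], [0, 2.65], [-2.85, 2.85]. Speed limits (rad/s): [2.79, 2.79, 3.14, 3.14, 3.14, 3.14].

INTERFACE

Orientations are given as a unit quaternion [x, y, z, w].
In Python, from station import sensors, cams, order, manip gives the robot as it stands.
- The arm moves only by the tool move_arm, never from a script. Its argument "targets" is a list of rows, each an object of numbers: "dx", "dy", "dz": the shift along the world's x, y, z normalised to -1 to 1, where 1 is 25 mm; "rx", "ry", "rz": the turn, a rotation vector about the world's x, y, z normalised to -1 to 1, where 1 is 30 degrees. A call has exactly 10 rows; each row shifts and turns the commanded pose from where the row before left it; what a row does not reach is not made up. A row lasts 1/8 s, in which the tool goes at most 62.5 mm and 10.7 degrees, less where a joint would pass 70% of its speed; a pose out of reach is approached as far as the arm can. A call with a number of a shift or a turn outside -1 to 1 is refused whole. A call with a gripper value outside its range is refused whole. "claw" is the opening in per cent of the stroke, from 0 (shut) to 100 (fully open), set as the call begins (left out, the last holds). The fingers move at their own pace and stop on an object; "newtons" is the grip in N (left out, the last holds). Time passes only in rows, so rows that do not move let the fingers close, or fill a call up. It gives the time, the measured TCP pose, the force, the opening and the grip force at its end, in the units of the state.
- sensors.sense(): the state, without advancing time (a new reading comes with each control period).
- cams.snapshot(name): name is "side" or "top"; returns the picture (480x640x3 uint8, red, green, blue); there is no depth.
- cams.camera_model(name): a dict with "fx", "fy", "cx", "cy" (pixels), "distortion" ([k1, k2, p1, p2, k3] as OpenCV has them; the pictures are not rectified), "extrinsics" (4x4, takes a point from world to camera coordinates). Camera axes: x right, y down, z forward; pixel columns grow to the right and rows downward; lengths in m; the calibration is good to about 2 mm. A picture is of the moment at which its call begins. camera_model takes no time and is no camera call.
- order.sign_off(): hands the job in; it is judged then, once.
The state is a dict: "t": time; "q": joint angles; "qd": joint speeds; "tau": joint torques, N m; "tcp_pos": TCP position; "tool_rot": TCP orientation; "force": force on the tool from outside, world axes, zero at the start; "ft_torque": the same for the moment, N m; "finger_gap": opening from 0.0 (shut) to 1.0 (fully open); "gripper_force": force on a finger pad.
Only numpy, scipy, OpenCV 4.12 (cv2) and the standard library are available. Lean on these libraries where they do the work, as an engineer would, in place of code of your own. Each camera call takes 0.05 s, during which the arm holds its last target. There are 200 camera calls.

TASK

Switch the dust extraction on by pulling its red knob right out until it clicks, then with light pressure rub the tile down with the rubbing brick: a flat stroke with the brick laid across the tile, from the tile's free end all the way to the end at the stop. Lay the brick flat back in its blue tray before you switch the extraction off by pushing the knob fully home; never let the brick touch the tile with the fan off, leave the tile lying against its stop, and do not disturb the pots and the jar.

Things in the scene. Friction and masses are not known exactly. Their poses are not given: they have to be found in the camera images.
- extractor: Dust-extraction table: grey steel box bolted to the bench, 240 (x) x 300 (y) x 100 mm high; its top is a slotted grille. Origin: centre of its underside; x points away from its front panel (the face at x = -120 mm, with the red fan knob), y left, z up. Clear dust guards 4 mm thick rise 45 mm above the grille at the rear (x = +118 mm) and both sides (y = +/-147 mm, x = -60 to +120 mm); front open.
- stop (a point): Middle of the tile stop on the grille, at half its height: a fixed aluminium bar 115 (x) x 10 (y) x 8 mm high, running along the extractor's x. The tile's end butts on its -y face. Axes as the extractor's.
- fan_knob (a joint): Travel of the red push-pull fan knob in metres: 0 = pushed home (fan off, the start), 0.015 = pulled out to its detent (fan on). It slides along the extractor's x, outwards towards -x. An over-centre spring holds it at either end: about 6 N starts it, easing to nothing at 7.5 mm, past which it snaps on by itself. Hard stop at each end.
- knob_grip (a point): Centre of the red knob's head, on its axis; moves with it. The head is a disc 36 mm in diameter, 20 mm thick along the axis (10 mm each way from this point), on a 16 mm stem. Knob home: this point is 30 mm out from the front panel, 70 mm above the bench. A fixed bezel, 42 mm in diameter, stands 6 mm out from the panel. Axes as the extractor's.
- tile: Loose fired clay tile, cream with brown bars, 100 (x) x 160 (y) x 14 mm thick, 0.45 kg, lying flat on the grille; its +y end is at the stop bar (0 to 6 mm from it), its -y end is the free end. Origin: centre of its underside; its upper face is at z = +14 mm. Axes parallel to the extractor's.
- brick: Loose rubbing brick: a dark grey abrasive block 130 (x) x 50 (y) x 26 mm high, with a brown wooden handle along its top, 104 (x) x 28 (y) mm, from z = 26 to z = 60 mm. About 0.5 kg. Origin: centre of the abrasive underside; x along its length, z up. Grip the handle across its 28 mm width. It starts lying flat in the blue tray, handle up. Laid across the tile it covers its full width.
- tray: Blue steel tray of the brick, fixed to the bench, 180 (x) x 100 (y) x 22 mm high, walls 4 mm, inner floor at z = 4 mm. Origin: centre of its underside; x along its length. It stands to the left or to the right of the extractor.
- vase: Bystander: tall tapering clay vase, 82 mm diameter at the foot, 52 mm at the top, 150 mm high, loose. Origin: centre of its underside. It stands in front of the extractor, to one side of the knob.
- jar: Bystander: glass candle jar, 72 mm diameter, 100 mm high, loose. Origin: centre of its underside. It stands in front of the extractor, on the other side of the knob.
- bowl: Bystander: dark bowl, 120 mm diameter at the rim, 50 mm high, loose. Origin: centre of its underside. It stands beside the extractor on the side away from the tray.
Things that resemble listed ones, but are neither listed nor needed, are in the scene too. Of the things shaped like the brick, the grey one is meant.

How it is judged:
By the outcome, as a careful person would: the job done as asked, in the order asked, and still so for the second after the job is handed in, with the robot touching nothing.
It also fails if it takes over 72 s, if anything falls off the work surface, if the arm or the gripper's body presses on something with over 40 N, if the wrist force passes 120 N, or if a joint passes its speed limit or range.

## Working session

There is one attempt and no reset: what is moved stays moved. The work goes in short steps, Python scripts to look and compute and a tool call to move; the robot and the scene stay as the last step left them, time stands still between calls to the robot, and variables do not carry over. Pictures are saved under pics/ and viewed, at most 10 in all, crops included, and the job is handed in when it is done.

Besides the shell and the picture viewer there is one more tool, called in YAML: its name, and indented under it one key for each argument. move_arm: Moves the arm, as the interface text tells. Scaled input: -1 to 1 covers 25 mm each way for a shift and 30 degrees each way for a turn. Its arguments: {"type":"object","properties":{"targets":{"type":"array"},"claw":{"type":"number"},"newtons":{"type":"number"}},"required":["targets"]}

```bash
mkdir -p pics; ls
python3 - <<'E'
from station import sensors,cams,manip
import cv2
for n in("top","side"):
    cv2.imwrite(f"pics/{n}0.png",cams.snapshot(n)[:,:,::-1]); m=cams.camera_model(n); print(n,m)
s=sensors.sense();print(s['t'],s['tcp_pos'],s['tool_rot'],s['finger_gap'],manip.grasp_offset)
E
```

```text
pics
top {'fx': 534.2922728396621, 'fy': 534.2922728396621, 'cx': 320.58401868114004, 'cy': 238.54038590017916, 'distortion': array([-0.04521276,  0.        ,  0.        ,  0.        ,  0.        ]), 'extrinsics': array([[-0.1157637 , -0.99327488, -0.00194421,  0.1471695 ],
       [-0.9724915 ,  0.11373935, -0.20328218,  0.47502295],
       [ 0.20213622, -0.02164197, -0.97911826,  1.33018184],
       [ 0.        ,  0.        ,  0.        ,  1.        ]])}
side {'fx': 524.0693113703126, 'fy': 524.0693113703126, 'cx': 319.13338745191606, 'cy': 238.7901566871111, 'distortion': array([-0.15577402,  0.        ,  0.        ,  0.        ,  0.        ]), 'extrinsics': array([[ 0.9981951 , -0.05839003, -0.01404112, -0.45310651],
       [-0.05383933, -0.76650268, -0.63998044,  0.16575453],
       [ 0.02660592,  0.6395813 , -0.7682629 ,  1.01005932],
       [ 0.        ,  0.        ,  0.        ,  1.        ]])}
0.1 [ 0.17374165 -0.59969672  0.23045166] [ 9.90089824e-01  1.40432245e-01  3.99136240e-05 -9.60499323e-04] 1.0008797846402981 0.0187
```

View pics/top0.png

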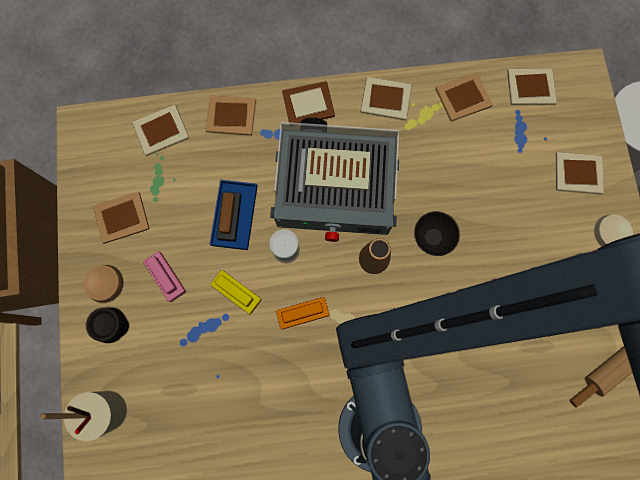

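View pics/side0.png

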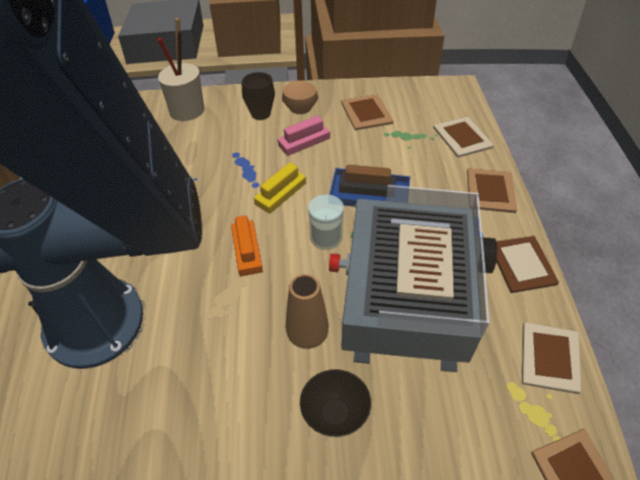

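The top view shows the extractor at (337,178), the red knob at (332,236), the jar at (284,245), the vase at (376,255) and the bowl at (437,233). Four things are brick-shaped: one in the blue tray at (230,215), pink at (163,276), yellow at (235,292) and orange at (303,312). The dark grey one with a brown handle in the tray fits the description. I'll confirm that in enlarged crops.

Run:
```python
import cv2
a=cv2.imread("pics/top0.png")[115:275,205:405]; cv2.imwrite("pics/topc.png",cv2.resize(a,None,fx=3.7,fy=3.7,interpolation=cv2.INTER_CUBIC))
a=cv2.imread("pics/side0.png")[155:365,280:500]; cv2.imwrite("pics/sidec.png",cv2.resize(a,None,fx=2.8,fy=2.8,interpolation=cv2.INTER_CUBIC))
```

```text
(no output)
```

View pics/topc.png

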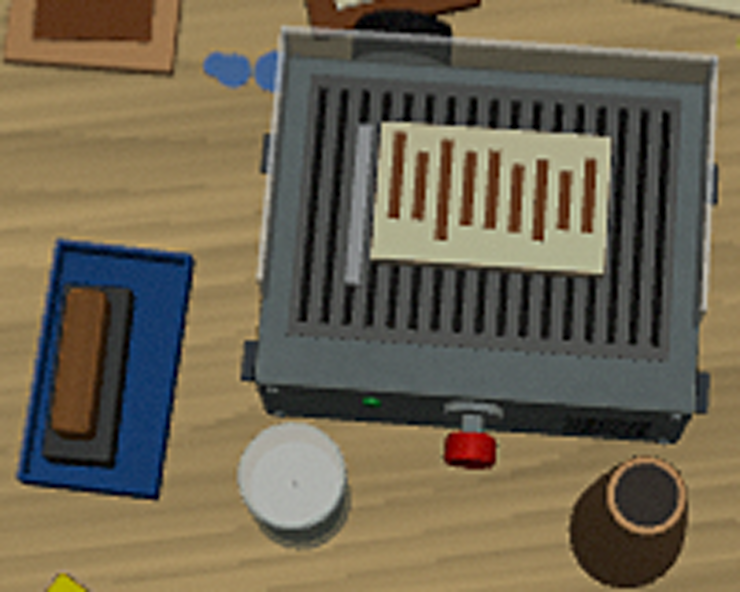

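View pics/sidec.png

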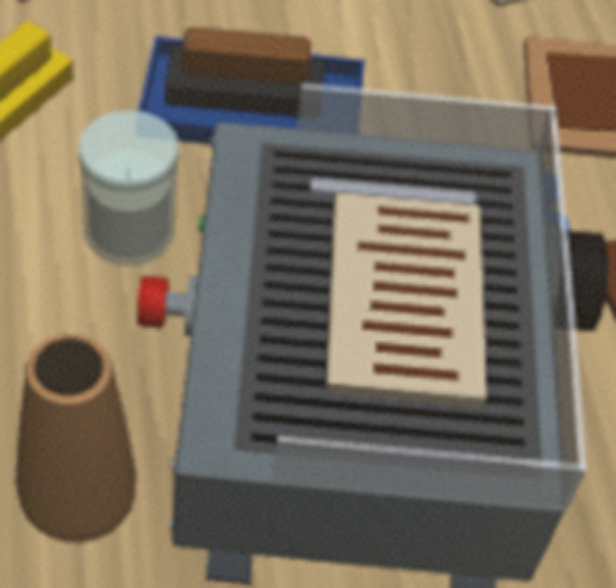

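The crops confirm it: the dark grey block with a brown handle lies in the blue tray (crop 85,370), toward the tray's far wall. The other three are coloured. Next I fit the poses.

```bash
cat > h.py <<'E'
import numpy as np,cv2
from station import cams
from scipy.optimize import least_squares
M={n:cams.camera_model(n) for n in("top","side")}
def proj(n,P):
    m=M[n];E=m["extrinsics"];K=np.array([[m["fx"],0,m["cx"]],[0,m["fy"],m["cy"]],[0,0,1]])
    return cv2.projectPoints(np.array(P,float).reshape(-1,1,3),cv2.Rodrigues(E[:3,:3])[0],E[:3,3],K,m["distortion"])[0].reshape(-1,2)
def crop(n,u,v): return (u/3.7+205,v/3.7+115) if n=="top" else (u/2.8+280,v/2.8+155)
def tf(p,L):
    c,s=np.cos(p[2]),np.sin(p[2]);L=np.array(L,float)
    return np.c_[p[0]+c*L[:,0]-s*L[:,1],p[1]+s*L[:,0]+c*L[:,1],L[:,2]]
def fit(obs,p0,yaw=None):
    # obs: (cam,(u,v) px,(x,y,z) local)
    def r(p):
        q=[p[0],p[1],p[2] if yaw is None else yaw]
        W=tf(q,[o[2] for o in obs]); return np.ravel([proj(o[0],w)[0]-o[1] for o,w in zip(obs,W)])
    s=least_squares(r,p0,loss="soft_l1"); return s.x,np.round(r(s.x).reshape(-1,2),1)
E
python3 - <<'E'
from h import *
def go(name,L,p0,yaw=None):
    p,r=fit([(n,crop(n,*uv),l) for n,uv,l in L],p0,yaw); print(name,np.round(p,4),np.rad2deg(p[2]).round(2),r.tolist())
    return p
z=.114
T=[("top",(381,121),(.05,.08,z)),("top",(611,138),(.05,-.08,z)),("top",(603,273),(-.05,-.08,z)),("top",(371,259),(-.05,.08,z)),
("side",(336,193),(-.05,.08,z)),("side",(481,207),(.05,.08,z)),("side",(487,399),(.05,-.08,z)),("side",(327,384),(-.05,-.08,z))]
p0=[.7,0.05,0]
t=go("tile",T,p0); go("tile top",T[:4],p0); go("tile side",T[4:],p0)
e=go("extr",[("top",(259,383),(-.12,.15,.1)),("top",(695,414),(-.12,-.15,.1)),("side",(217,124),(-.12,.15,.1)),("side",(176,468),(-.12,-.15,.1)),
 ("top",(283,28),(.12,.149,.145)),("top",(717,58),(.12,-.149,.145)),("side",(555,107),(.12,.149,.145)),("side",(584,467),(.12,-.149,.145))],p0)
go("tray",[("top",(60,239),(.09,.05,.022)),("top",(193,255),(.09,-.05,.022)),("top",(158,499),(-.09,-.05,.022)),("top",(18,482),(-.09,.05,.022)),
 ("side",(155,36),(-.09,.05,.022)),("side",(364,60),(.09,.05,.022))],[.6,.3,0])
B=[("top",(68,287),(.052,.014,.064)),("top",(108,289),(.052,-.014,.064)),("top",(95,437),(-.052,-.014,.064)),("top",(52,432),(-.052,.014,.064)),
 ("top",(132,290),(.065,-.025,.03)),("top",(113,467),(-.065,-.025,.03)),("top",(43,460),(-.065,.025,.03)),
 ("side",(184,28),(-.052,.014,.064)),("side",(311,38),(.052,.014,.064)),("side",(166,106),(-.065,-.025,.004)),("side",(170,73),(-.065,-.025,.03))]
b=go("brick",B,[.6,.3,0])
go("jar",[("top",(292,476),(0,0,.1)),("side",(129,150),(0,0,.1))],[.5,.2,0],0)
go("vase",[("top",(648,494),(0,0,.15)),("side",(69,370),(0,0,.15))],[.5,-.1,0],0)
go("bowl",[("top",((437-205)*3.7,(233-115)*3.7),(0,0,.05)),("side",((335-280)*2.8,(400-155)*2.8),(0,0,.05))],[.5,-.2,0],0)
go("knob",[("top",(470,448),(0,0,.07)),("side",(152,301),(0,0,.07))],[.5,0,0],0)
print("knob pred",tf(e,[(-.15,0,.07)]),"stop from px:")
go("stop",[("top",(366,125),(.0575,0,.108)),("top",(353,284),(-.0575,0,.108)),("side",(311,184),(-.0575,0,.108)),("side",(476,197),(.0575,0,.108))],[.7,.1,0])
E
```

```text
tile [ 0.6527  0.0274 -0.1895] -10.86 [[0.1, -1.0], [0.5, -1.3], [0.6, -0.2], [-0.3, -0.9], [-0.4, -0.1], [-0.7, -0.4], [-0.4, -0.0], [-0.3, -0.1]]
tile top [ 0.6506  0.0283 -0.1864] -10.68 [[-0.2, -0.1], [0.3, -0.5], [0.4, 0.6], [-0.5, 0.1]]
tile side [ 0.6535  0.027  -0.1925] -11.03 [[0.1, 0.0], [-0.1, -0.2], [-0.0, 0.2], [0.0, -0.0]]
extr [ 0.634   0.0345 -0.1895] -10.86 [[-1.9, -0.5], [-0.1, -0.4], [-1.0, -1.4], [-1.6, 1.6], [-0.8, -1.1], [0.1, -1.1], [-0.4, -0.0], [0.2, 1.5]]
tray [ 0.5882  0.3122 -0.2411] -13.81 [[-0.4, -0.1], [0.2, -0.1], [-0.5, -0.8], [-0.1, -0.9], [-1.2, 0.4], [-0.6, 0.8]]
brick [ 0.5833  0.3246 -0.1949] -11.17 [[0.2, -0.2], [0.0, 0.1], [-1.0, -1.0], [-0.2, -0.5], [0.2, -0.9], [-0.1, -1.2], [-0.1, -0.8], [-0.5, -0.8], [-0.6, -0.5], [-2.0, 1.3], [-3.3, 5.1]]
jar [0.4786 0.1818 0.    ] 0.0 [[0.8, -1.1], [-0.7, -1.0]]
vase [ 0.4286 -0.0448  0.    ] 0.0 [[0.0, -0.5], [-0.3, -0.0]]
bowl [ 0.4687 -0.2069  0.    ] 0.0 [[-1.2, -0.0], [-0.1, 0.6]]
knob [0.4877 0.0629 0.    ] 0.0 [[-0.4, -0.0], [-0.1, 0.4]]
knob pred [[0.48667339 0.06272796 0.07      ]] stop from px:
stop [ 0.6604  0.1189 -0.181 ] -10.37 [[-0.5, -0.7], [-0.2, -0.7], [-0.3, 0.3], [-0.7, 0.6]]
```

move_arm:
  targets:
    - {"dx": 0.6,"dy": 1,"dz": 0.2,"rz": 0.35}
    - {"dx": 0.6,"dy": 1,"dz": 0.2,"rz": 0.35}
    - {"dx": 0.6,"dy": 1,"dz": 0.2,"rz": 0.35}
    - {"dx": 0.6,"dy": 1,"dz": 0.2,"rz": 0.35}
    - {"dx": 0.6,"dy": 1,"rz": 0.35}
    - {"dx": 0.6,"dy": 1,"rz": 0.35}
    - {"dx": 0.6,"dy": 1,"rz": 0.35}
    - {"dx": 0.6,"dy": 1,"rz": 0.35}
    - {"dx": 0.6,"dy": 1,"rz": 0.35}
    - {"dx": 0.6,"dy": 1,"rz": 0.35}
  claw: 75
  newtons: 40

```text
schema error: expected keys dx, dy, dz, rx, ry, rz
```

move_arm:
  targets:
    - {"dx": 0.6,"dy": 1,"rz": 0.35}
    - {"dx": 0.6,"dy": 1,"rz": 0.35}
    - {"dx": 0.6,"dy": 1,"rz": 0.35}
    - {"dx": 0.6,"dy": 1,"rz": 0.35}
    - {"dx": 0.6,"dy": 1,"rz": 0.2}
    - {"dx": 0.6,"dy": 1}
    - {"dx": 0.6,"dy": 1}
    - {"dx": 0.6,"dy": 1}
    - {"dx": 0.6,"dy": 1}
    - {"dx": 0.6,"dy": 1}

```text
schema error: expected keys dx, dy, dz, rx, ry, rz
```

move_arm:
  targets:
    - {"dx": 0.1,"dy": 1}
    - {"dx": 0.1,"dy": 1}
    - {"dx": 0.1,"dy": 1}
    - {"dx": 0.1,"dy": 1}
    - {"dx": 0.1,"dy": 1}
    - {"dx": 0.02,"dy": 1}
    - {"dy": 0.5}
    - {}
    - {}
    - {}

```text
schema error: expected keys dx, dy, dz, rx, ry, rz
```

```bash
cat > st.py <<'E'
from station import sensors
import numpy as np
from scipy.spatial.transform import Rotation as R
s=sensors.sense();Z=R.from_quat(s['tool_rot']).as_matrix()
print(round(s['t'],2),np.round(s['tcp_pos'],4),"yaw",np.rad2deg(np.arctan2(Z[1,0],Z[0,0])).round(2),"z",Z[:,2].round(4),"F",np.round(s['force'],1),"gap",round(s['finger_gap'],3),round(float(np.max(s['gripper_force'])),1),"q",np.round(s['q'],2))
E
python3 st.py
```

```text
0.1 [ 0.1737 -0.5997  0.2305] yaw 16.15 z [-2.0e-04  1.9e-03 -1.0e+00] F [ 0.6  0.7 -0.1] gap 1.001 0.0 q [-1.47  0.53  1.43  0.    1.18 -0.18]
```

All six keys are needed in each row.

move_arm:
  targets:
    - {"dx": 0.6,"dy": 1,"dz": 0.2,"rx": 0,"ry": 0,"rz": 0.35}
    - {"dx": 0.6,"dy": 1,"dz": 0.2,"rx": 0,"ry": 0,"rz": 0.35}
    - {"dx": 0.6,"dy": 1,"dz": 0.2,"rx": 0,"ry": 0,"rz": 0.35}
    - {"dx": 0.6,"dy": 1,"dz": 0.2,"rx": 0,"ry": 0,"rz": 0.35}
    - {"dx": 0.6,"dy": 1,"dz": 0,"rx": 0,"ry": 0,"rz": 0.35}
    - {"dx": 0.6,"dy": 1,"dz": 0,"rx": 0,"ry": 0,"rz": 0.35}
    - {"dx": 0.6,"dy": 1,"dz": 0,"rx": 0,"ry": 0,"rz": 0.35}
    - {"dx": 0.6,"dy": 1,"dz": 0,"rx": 0,"ry": 0,"rz": 0.35}
    - {"dx": 0.6,"dy": 1,"dz": 0,"rx": 0,"ry": 0,"rz": 0.35}
    - {"dx": 0.6,"dy": 1,"dz": 0,"rx": 0,"ry": 0,"rz": 0.35}
  claw: 75
  newtons: 40

```text
t: 1.35
tcp_pos: [0.3241, -0.3492, 0.251]
tool_rot: [0.489, 0.872, 0.0, -0.0]
force: [0.5, 0.0, 0.5]
finger_gap: 0.752
gripper_force: 0.0
```

```bash
python3 st.py
```

```text
1.35 [ 0.3241 -0.3492  0.251 ] yaw 121.49 z [-4.e-04  7.e-04 -1.e+00] F [0.5 0.  0.5] gap 0.752 0.0 q [-1.06  0.3   1.77  0.    1.07 -1.61]
```

move_arm:
  targets:
    - {"dx": 0.5,"dy": 1,"dz": 0,"rx": 0,"ry": 0,"rz": 0.35}
    - {"dx": 0.5,"dy": 1,"dz": 0,"rx": 0,"ry": 0,"rz": 0.35}
    - {"dx": 0.5,"dy": 1,"dz": 0,"rx": 0,"ry": 0,"rz": 0.35}
    - {"dx": 0.5,"dy": 1,"dz": 0,"rx": 0,"ry": 0,"rz": 0.35}
    - {"dx": 0.5,"dy": 1,"dz": 0,"rx": 0,"ry": 0,"rz": 0.19}
    - {"dx": 0.5,"dy": 1,"dz": 0,"rx": 0,"ry": 0,"rz": 0}
    - {"dx": 0.5,"dy": 1,"dz": 0,"rx": 0,"ry": 0,"rz": 0}
    - {"dx": 0.5,"dy": 1,"dz": 0,"rx": 0,"ry": 0,"rz": 0}
    - {"dx": 0.5,"dy": 1,"dz": 0,"rx": 0,"ry": 0,"rz": 0}
    - {"dx": 0.5,"dy": 1,"dz": 0,"rx": 0,"ry": 0,"rz": 0}

```text
t: 2.6
tcp_pos: [0.4489, -0.0993, 0.2511]
tool_rot: [0.097, 0.995, 0.0, -0.0]
force: [0.4, 0.2, 0.2]
finger_gap: 0.751
gripper_force: 0.0
```

move_arm:
  targets:
    - {"dx": 0.3,"dy": 1,"dz": 0,"rx": 0,"ry": 0,"rz": 0}
    - {"dx": 0.3,"dy": 1,"dz": 0,"rx": 0,"ry": 0,"rz": 0}
    - {"dx": 0.3,"dy": 1,"dz": 0,"rx": 0,"ry": 0,"rz": 0}
    - {"dx": 0.3,"dy": 1,"dz": 0,"rx": 0,"ry": 0,"rz": 0}
    - {"dx": 0.3,"dy": 1,"dz": 0,"rx": 0,"ry": 0,"rz": 0}
    - {"dx": 0.02,"dy": 1,"dz": 0,"rx": 0,"ry": 0,"rz": 0}
    - {"dx": 0,"dy": 0.5,"dz": 0,"rx": 0,"ry": 0,"rz": 0}
    - {"dx": 0,"dy": 0,"dz": -1,"rx": 0,"ry": 0,"rz": 0}
    - {"dx": 0,"dy": 0,"dz": -1,"rx": 0,"ry": 0,"rz": 0}
    - {"dx": 0,"dy": 0,"dz": -1,"rx": 0,"ry": 0,"rz": 0}

```text
t: 3.85
tcp_pos: [0.4867, 0.0619, 0.1756]
tool_rot: [0.097, 0.995, -0.0, 0.0]
force: [0.2, -0.8, -0.1]
finger_gap: 0.749
gripper_force: 0.0
```

```bash
python3 st.py
```

```text
3.85 [0.4867 0.0619 0.1756] yaw 168.85 z [ 1.e-04 -3.e-04 -1.e+00] F [ 0.2 -0.8 -0.1] gap 0.749 0.0 q [-0.1   0.43  1.82 -0.    0.89 -1.48]
```

move_arm:
  targets:
    - {"dx": 0,"dy": 0.04,"dz": -1,"rx": 0,"ry": 0,"rz": 0}
    - {"dx": 0,"dy": 0,"dz": -1,"rx": 0,"ry": 0,"rz": 0}
    - {"dx": 0,"dy": 0,"dz": -1,"rx": 0,"ry": 0,"rz": 0}
    - {"dx": 0,"dy": 0,"dz": -1,"rx": 0,"ry": 0,"rz": 0}
    - {"dx": 0,"dy": 0,"dz": -0.6,"rx": 0,"ry": 0,"rz": 0}
    - {"dx": 0,"dy": 0,"dz": -0.4,"rx": 0,"ry": 0,"rz": 0}
    - {"dx": 0,"dy": 0,"dz": 0,"rx": 0,"ry": 0,"rz": 0}
    - {"dx": 0,"dy": 0,"dz": 0,"rx": 0,"ry": 0,"rz": 0}
    - {"dx": 0,"dy": 0,"dz": 0,"rx": 0,"ry": 0,"rz": 0}
    - {"dx": 0,"dy": 0,"dz": 0,"rx": 0,"ry": 0,"rz": 0}

```text
t: 5.1
tcp_pos: [0.4871, 0.0632, 0.0518]
tool_rot: [0.097, 0.995, -0.0, 0.001]
force: [0.1, 0.6, 0.7]
finger_gap: 0.75
gripper_force: 0.0
```

move_arm:
  targets:
    - {"dx": 0,"dy": 0,"dz": 0,"rx": 0,"ry": 0,"rz": 0}
    - {"dx": 0,"dy": 0,"dz": 0,"rx": 0,"ry": 0,"rz": 0}
    - {"dx": 0,"dy": 0,"dz": 0,"rx": 0,"ry": 0,"rz": 0}
    - {"dx": 0,"dy": 0,"dz": 0,"rx": 0,"ry": 0,"rz": 0}
    - {"dx": 0,"dy": 0,"dz": 0,"rx": 0,"ry": 0,"rz": 0}
    - {"dx": 0,"dy": 0,"dz": 0,"rx": 0,"ry": 0,"rz": 0}
    - {"dx": 0,"dy": 0,"dz": 0,"rx": 0,"ry": 0,"rz": 0}
    - {"dx": 0,"dy": 0,"dz": 0,"rx": 0,"ry": 0,"rz": 0}
    - {"dx": 0,"dy": 0,"dz": 0,"rx": 0,"ry": 0,"rz": 0}
    - {"dx": 0,"dy": 0,"dz": 0,"rx": 0,"ry": 0,"rz": 0}
  claw: 0
  newtons: 40

```text
t: 6.35
tcp_pos: [0.4869, 0.0631, 0.0516]
tool_rot: [0.097, 0.995, -0.0, 0.0]
force: [-1.8, -0.2, 5.2]
finger_gap: 0.406
gripper_force: 39.5
```

```bash
python3 st.py
```

```text
6.35 [0.4869 0.0631 0.0516] yaw 168.85 z [ 4.e-04 -1.e-04 -1.e+00] F [-1.8 -0.2  5.2] gap 0.406 39.5 q [-0.1   0.66  1.91 -0.    0.58 -1.48]
```

move_arm:
  targets:
    - {"dx": -0.13,"dy": 0.025,"dz": 0,"rx": 0,"ry": 0,"rz": 0}
    - {"dx": -0.13,"dy": 0.025,"dz": 0,"rx": 0,"ry": 0,"rz": 0}
    - {"dx": -0.13,"dy": 0.025,"dz": 0,"rx": 0,"ry": 0,"rz": 0}
    - {"dx": -0.13,"dy": 0.025,"dz": 0,"rx": 0,"ry": 0,"rz": 0}
    - {"dx": -0.13,"dy": 0.025,"dz": 0,"rx": 0,"ry": 0,"rz": 0}
    - {"dx": -0.03,"dy": 0.005,"dz": 0,"rx": 0,"ry": 0,"rz": 0}
    - {"dx": 0,"dy": 0,"dz": 0,"rx": 0,"ry": 0,"rz": 0}
    - {"dx": 0,"dy": 0,"dz": 0,"rx": 0,"ry": 0,"rz": 0}
    - {"dx": 0,"dy": 0,"dz": 0,"rx": 0,"ry": 0,"rz": 0}
    - {"dx": 0,"dy": 0,"dz": 0,"rx": 0,"ry": 0,"rz": 0}

```text
t: 7.6
tcp_pos: [0.4721, 0.066, 0.0517]
tool_rot: [0.097, 0.995, -0.0, 0.002]
force: [4.2, -2.9, 2.9]
finger_gap: 0.402
gripper_force: 40.1
```

```bash
python3 st.py
```

```text
7.6 [0.4721 0.066  0.0517] yaw 168.85 z [ 4.9e-03 -7.0e-04 -1.0e+00] F [ 4.2 -2.9  2.9] gap 0.402 40.1 q [-0.1   0.65  1.94 -0.    0.54 -1.47]
```

move_arm:
  targets:
    - {"dx": 0,"dy": 0,"dz": 0,"rx": 0,"ry": 0,"rz": 0}
    - {"dx": 0,"dy": 0,"dz": 0,"rx": 0,"ry": 0,"rz": 0}
    - {"dx": 0,"dy": 0,"dz": 0,"rx": 0,"ry": 0,"rz": 0}
    - {"dx": 0,"dy": 0,"dz": 0,"rx": 0,"ry": 0,"rz": 0}
    - {"dx": 0,"dy": 0,"dz": 0.6,"rx": 0,"ry": 0,"rz": 0}
    - {"dx": 0,"dy": 0,"dz": 1,"rx": 0,"ry": 0,"rz": 0}
    - {"dx": 0,"dy": 0,"dz": 1,"rx": 0,"ry": 0,"rz": 0}
    - {"dx": 0,"dy": 0,"dz": 1,"rx": 0,"ry": 0,"rz": 0}
    - {"dx": 0,"dy": 0,"dz": 1,"rx": 0,"ry": 0,"rz": 0}
    - {"dx": 0,"dy": 0,"dz": 1,"rx": 0,"ry": 0,"rz": 0}
  claw: 75

```text
t: 8.85
tcp_pos: [0.4695, 0.0665, 0.1932]
tool_rot: [0.097, 0.995, 0.0, 0.0]
force: [0.0, 1.1, -0.6]
finger_gap: 0.746
gripper_force: 0.0
```

move_arm:
  targets:
    - {"dx": 0.42,"dy": 1,"dz": 0.4,"rx": 0,"ry": 0,"rz": 0}
    - {"dx": 0.42,"dy": 1,"dz": 0,"rx": 0,"ry": 0,"rz": 0}
    - {"dx": 0.42,"dy": 1,"dz": 0,"rx": 0,"ry": 0,"rz": 0}
    - {"dx": 0.42,"dy": 1,"dz": 0,"rx": 0,"ry": 0,"rz": 0}
    - {"dx": 0.42,"dy": 1,"dz": 0,"rx": 0,"ry": 0,"rz": 0}
    - {"dx": 0.42,"dy": 1,"dz": 0,"rx": 0,"ry": 0,"rz": 0}
    - {"dx": 0.42,"dy": 1,"dz": 0,"rx": 0,"ry": 0,"rz": 0}
    - {"dx": 0.42,"dy": 1,"dz": 0,"rx": 0,"ry": 0,"rz": 0}
    - {"dx": 0.42,"dy": 1,"dz": 0,"rx": 0,"ry": 0,"rz": 0}
    - {"dx": 0.42,"dy": 1,"dz": 0,"rx": 0,"ry": 0,"rz": 0}

```text
t: 10.1
tcp_pos: [0.5747, 0.3172, 0.2024]
tool_rot: [0.097, 0.995, 0.0, 0.0]
force: [0.4, 0.0, 0.3]
finger_gap: 0.752
gripper_force: 0.0
```

```bash
python3 st.py
python3 - <<'E'
from station import cams
import cv2,numpy as np
a=cams.snapshot("top")[115:275,205:405,::-1];b=cams.snapshot("side")[130:330,280:500,::-1]
a=cv2.resize(a,(400,320),interpolation=2);b=cv2.resize(b,(352,320),interpolation=2)
cv2.imwrite("pics/c1.png",np.hstack([a,b]))
E
```

```text
10.1 [0.5747 0.3172 0.2024] yaw 168.85 z [ 2.e-04  1.e-04 -1.e+00] F [0.4 0.  0.3] gap 0.752 0.0 q [ 0.33  0.6   1.38 -0.    1.16 -1.04]
```

View pics/c1.png

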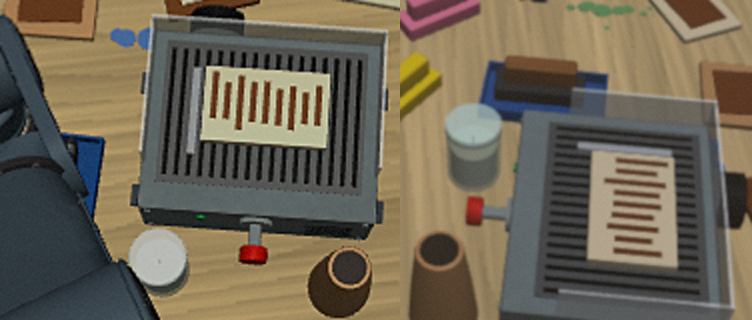

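The knob is out: its stem is visibly longer at (253,235) in the left half. The jar, vase and brick have not moved. Now I grasp the brick.

move_arm:
  targets:
    - {"dx": 0.34,"dy": 0.3,"dz": -0.8,"rx": 0,"ry": 0,"rz": 0}
    - {"dx": 0,"dy": 0,"dz": -1,"rx": 0,"ry": 0,"rz": 0}
    - {"dx": 0,"dy": 0,"dz": -1,"rx": 0,"ry": 0,"rz": 0}
    - {"dx": 0,"dy": 0,"dz": -1,"rx": 0,"ry": 0,"rz": 0}
    - {"dx": 0,"dy": 0,"dz": -1,"rx": 0,"ry": 0,"rz": 0}
    - {"dx": 0,"dy": 0,"dz": -1,"rx": 0,"ry": 0,"rz": 0}
    - {"dx": 0,"dy": 0,"dz": -0.6,"rx": 0,"ry": 0,"rz": 0}
    - {"dx": 0,"dy": 0,"dz": -0.24,"rx": 0,"ry": 0,"rz": 0}
    - {"dx": 0,"dy": 0,"dz": 0,"rx": 0,"ry": 0,"rz": 0}
    - {"dx": 0,"dy": 0,"dz": 0,"rx": 0,"ry": 0,"rz": 0}

```text
t: 11.45
tcp_pos: [0.5841, 0.3241, 0.0363]
tool_rot: [0.097, 0.995, 0.0, 0.001]
force: [-0.2, -0.0, -0.1]
finger_gap: 0.748
gripper_force: 0.0
```

move_arm:
  targets:
    - {"dx": 0,"dy": 0,"dz": 0,"rx": 0,"ry": 0,"rz": 0}
    - {"dx": 0,"dy": 0,"dz": 0,"rx": 0,"ry": 0,"rz": 0}
    - {"dx": 0,"dy": 0,"dz": 0,"rx": 0,"ry": 0,"rz": 0}
    - {"dx": 0,"dy": 0,"dz": 0,"rx": 0,"ry": 0,"rz": 0}
    - {"dx": 0,"dy": 0,"dz": 0,"rx": 0,"ry": 0,"rz": 0}
    - {"dx": 0,"dy": 0,"dz": 0,"rx": 0,"ry": 0,"rz": 0}
    - {"dx": 0,"dy": 0,"dz": 0,"rx": 0,"ry": 0,"rz": 0}
    - {"dx": 0,"dy": 0,"dz": 0,"rx": 0,"ry": 0,"rz": 0}
    - {"dx": 0,"dy": 0,"dz": 0,"rx": 0,"ry": 0,"rz": 0}
    - {"dx": 0,"dy": 0,"dz": 0,"rx": 0,"ry": 0,"rz": 0}
  claw: 0
  newtons: 70

```text
t: 12.7
tcp_pos: [0.5841, 0.3247, 0.0364]
tool_rot: [0.097, 0.995, 0.001, 0.001]
force: [-0.2, 1.7, 5.6]
finger_gap: 0.313
gripper_force: 70.3
```

```bash
python3 st.py
```

```text
12.7 [0.5841 0.3247 0.0364] yaw 168.85 z [ 0.0021  0.0013 -1.    ] F [-0.2  1.7  5.6] gap 0.313 70.3 q [ 0.34  0.83  1.45  0.    0.87 -1.04]
```

move_arm:
  targets:
    - {"dx": 0,"dy": 0,"dz": 0.2,"rx": 0,"ry": 0,"rz": 0}
    - {"dx": 0,"dy": 0,"dz": 0.6,"rx": 0,"ry": 0,"rz": 0}
    - {"dx": 0,"dy": 0,"dz": 1,"rx": 0,"ry": 0,"rz": 0}
    - {"dx": 0,"dy": 0,"dz": 1,"rx": 0,"ry": 0,"rz": 0}
    - {"dx": 0,"dy": 0,"dz": 1,"rx": 0,"ry": 0,"rz": 0}
    - {"dx": 0,"dy": 0,"dz": 1,"rx": 0,"ry": 0,"rz": 0}
    - {"dx": 0,"dy": 0,"dz": 1,"rx": 0,"ry": 0,"rz": 0}
    - {"dx": 0,"dy": 0,"dz": 1,"rx": 0,"ry": 0,"rz": 0}
    - {"dx": 0,"dy": 0,"dz": 0.6,"rx": 0,"ry": 0,"rz": 0}
    - {"dx": 0,"dy": 0,"dz": 0,"rx": 0,"ry": 0,"rz": 0}

```text
t: 13.95
tcp_pos: [0.5838, 0.3239, 0.2215]
tool_rot: [0.097, 0.995, 0.0, 0.001]
force: [0.3, -0.5, -5.1]
finger_gap: 0.314
gripper_force: 69.5
```

move_arm:
  targets:
    - {"dx": 0.15,"dy": -0.44,"dz": 0,"rx": 0,"ry": 0,"rz": 0}
    - {"dx": 0.15,"dy": -1,"dz": 0,"rx": 0,"ry": 0,"rz": 0}
    - {"dx": 0.15,"dy": -1,"dz": 0,"rx": 0,"ry": 0,"rz": 0}
    - {"dx": 0.15,"dy": -1,"dz": 0,"rx": 0,"ry": 0,"rz": 0}
    - {"dx": 0.15,"dy": -1,"dz": 0,"rx": 0,"ry": 0,"rz": 0}
    - {"dx": 0.15,"dy": -1,"dz": 0,"rx": 0,"ry": 0,"rz": 0}
    - {"dx": 0.15,"dy": -1,"dz": 0,"rx": 0,"ry": 0,"rz": 0}
    - {"dx": 0.15,"dy": -1,"dz": 0,"rx": 0,"ry": 0,"rz": 0}
    - {"dx": 0.15,"dy": -1,"dz": 0,"rx": 0,"ry": 0,"rz": 0}
    - {"dx": 0.15,"dy": -1,"dz": 0,"rx": 0,"ry": 0,"rz": 0}

```text
t: 15.2
tcp_pos: [0.62, 0.0862, 0.2187]
tool_rot: [0.097, 0.995, -0.0, -0.002]
force: [-0.6, -0.0, -5.1]
finger_gap: 0.318
gripper_force: 69.5
```

move_arm:
  targets:
    - {"dx": 0.15,"dy": -1,"dz": 0,"rx": 0,"ry": 0,"rz": 0}
    - {"dx": 0.15,"dy": -1,"dz": 0,"rx": 0,"ry": 0,"rz": 0}
    - {"dx": 0.15,"dy": -1,"dz": 0,"rx": 0,"ry": 0,"rz": 0}
    - {"dx": 0.15,"dy": -1,"dz": 0,"rx": 0,"ry": 0,"rz": 0}
    - {"dx": 0.15,"dy": -0.7,"dz": 0,"rx": 0,"ry": 0,"rz": 0}
    - {"dx": 0,"dy": -0.3,"dz": 0,"rx": 0,"ry": 0,"rz": 0}
    - {"dx": 0,"dy": 0,"dz": 0,"rx": 0,"ry": 0,"rz": 0}
    - {"dx": 0,"dy": 0,"dz": 0,"rx": 0,"ry": 0,"rz": 0}
    - {"dx": 0,"dy": 0,"dz": 0,"rx": 0,"ry": 0,"rz": 0}
    - {"dx": 0,"dy": 0,"dz": 0,"rx": 0,"ry": 0,"rz": 0}

```text
t: 16.45
tcp_pos: [0.6395, -0.0364, 0.2204]
tool_rot: [0.097, 0.995, 0.0, 0.0]
force: [0.4, 0.2, -4.6]
finger_gap: 0.315
gripper_force: 69.6
```

```bash
python3 st.py
python3 - <<'E'
from station import cams
import cv2,numpy as np
b=cams.snapshot("side")[120:340,260:510,::-1]
cv2.imwrite("pics/c2.png",cv2.resize(b,None,fx=2.6,fy=2.6,interpolation=2))
E
```

```text
16.45 [ 0.6395 -0.0364  0.2204] yaw 168.9 z [ 1.e-04  0.e+00 -1.e+00] F [ 0.4  0.2 -4.6] gap 0.315 69.6 q [-0.23  0.56  1.4   0.    1.18 -1.61]
```

View pics/c2.png

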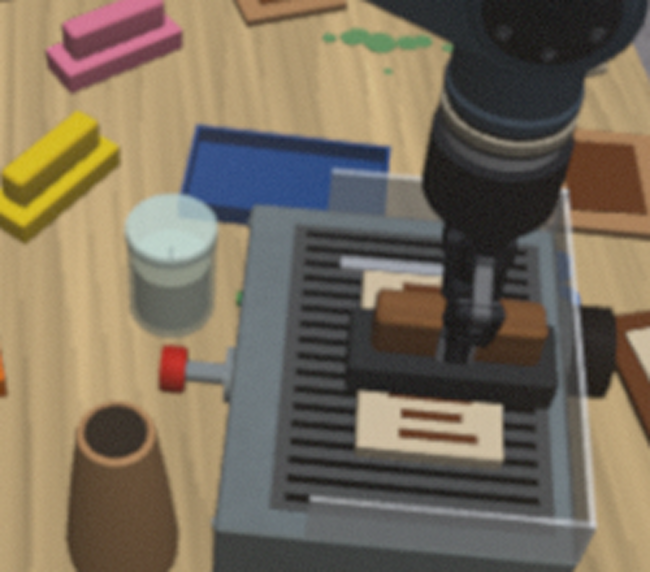

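The brick is held level above the tile (450,350), and the knob is still out at (172,368). Now I lower slowly to contact.

move_arm:
  targets:
    - {"dx": 0.04,"dy": 0,"dz": -0.5,"rx": 0,"ry": 0,"rz": 0}
    - {"dx": 0,"dy": 0,"dz": -0.7,"rx": 0,"ry": 0,"rz": 0}
    - {"dx": 0,"dy": 0,"dz": -0.7,"rx": 0,"ry": 0,"rz": 0}
    - {"dx": 0,"dy": 0,"dz": -0.5,"rx": 0,"ry": 0,"rz": 0}
    - {"dx": 0,"dy": 0,"dz": -0.3,"rx": 0,"ry": 0,"rz": 0}
    - {"dx": 0,"dy": 0,"dz": -0.1,"rx": 0,"ry": 0,"rz": 0}
    - {"dx": 0,"dy": 0,"dz": -0.04,"rx": 0,"ry": 0,"rz": 0}
    - {"dx": 0,"dy": 0,"dz": 0,"rx": 0,"ry": 0,"rz": 0}
    - {"dx": 0,"dy": 0,"dz": 0,"rx": 0,"ry": 0,"rz": 0}
    - {"dx": 0,"dy": 0,"dz": 0,"rx": 0,"ry": 0,"rz": 0}

```text
t: 17.75
tcp_pos: [0.6408, -0.0371, 0.1497]
tool_rot: [0.097, 0.995, -0.0, 0.0]
force: [-0.6, -0.1, -4.8]
finger_gap: 0.316
gripper_force: 69.6
```

```bash
python3 st.py
```

```text
17.75 [ 0.6408 -0.0371  0.1497] yaw 168.85 z [ 6.e-04 -2.e-04 -1.e+00] F [-0.6 -0.1 -4.8] gap 0.316 69.6 q [-0.23  0.64  1.46 -0.    1.03 -1.61]
```

Contact is expected at about 0.1464. I'll lower 5 mm in small steps.

move_arm:
  targets:
    - {"dx": 0,"dy": 0,"dz": -0.04,"rx": 0,"ry": 0,"rz": 0}
    - {"dx": 0,"dy": 0,"dz": -0.04,"rx": 0,"ry": 0,"rz": 0}
    - {"dx": 0,"dy": 0,"dz": -0.04,"rx": 0,"ry": 0,"rz": 0}
    - {"dx": 0,"dy": 0,"dz": -0.04,"rx": 0,"ry": 0,"rz": 0}
    - {"dx": 0,"dy": 0,"dz": -0.04,"rx": 0,"ry": 0,"rz": 0}
    - {"dx": 0,"dy": 0,"dz": 0,"rx": 0,"ry": 0,"rz": 0}
    - {"dx": 0,"dy": 0,"dz": 0,"rx": 0,"ry": 0,"rz": 0}
    - {"dx": 0,"dy": 0,"dz": 0,"rx": 0,"ry": 0,"rz": 0}
    - {"dx": 0,"dy": 0,"dz": 0,"rx": 0,"ry": 0,"rz": 0}
    - {"dx": 0,"dy": 0,"dz": 0,"rx": 0,"ry": 0,"rz": 0}

```text
t: 19.0
tcp_pos: [0.6405, -0.037, 0.1463]
tool_rot: [0.097, 0.995, -0.0, 0.0]
force: [-4.8, 0.5, 7.7]
finger_gap: 0.315
gripper_force: 71.3
```

move_arm:
  targets:
    - {"dx": 0,"dy": 0,"dz": 0.016,"rx": 0,"ry": 0,"rz": 0}
    - {"dx": 0.04,"dy": 0.2,"dz": 0,"rx": 0,"ry": 0,"rz": 0}
    - {"dx": 0.06,"dy": 0.3,"dz": 0,"rx": 0,"ry": 0,"rz": 0}
    - {"dx": 0.06,"dy": 0.3,"dz": 0,"rx": 0,"ry": 0,"rz": 0}
    - {"dx": 0.06,"dy": 0.3,"dz": 0,"rx": 0,"ry": 0,"rz": 0}
    - {"dx": 0.06,"dy": 0.3,"dz": 0,"rx": 0,"ry": 0,"rz": 0}
    - {"dx": 0.06,"dy": 0.3,"dz": 0,"rx": 0,"ry": 0,"rz": 0}
    - {"dx": 0.06,"dy": 0.3,"dz": 0,"rx": 0,"ry": 0,"rz": 0}
    - {"dx": 0.06,"dy": 0.3,"dz": 0,"rx": 0,"ry": 0,"rz": 0}
    - {"dx": 0.06,"dy": 0.3,"dz": 0,"rx": 0,"ry": 0,"rz": 0}

```text
t: 20.25
tcp_pos: [0.6554, 0.0265, 0.1464]
tool_rot: [0.097, 0.995, -0.001, 0.002]
force: [0.0, -6.6, 8.5]
finger_gap: 0.317
gripper_force: 71.1
```

```bash
python3 st.py
```

```text
20.25 [0.6554 0.0265 0.1464] yaw 168.88 z [ 0.0042 -0.0033 -1.    ] F [ 0.  -6.6  8.5] gap 0.317 71.1 q [-0.13  0.66  1.43 -0.    1.04 -1.5 ]
```

move_arm:
  targets:
    - {"dx": 0.05,"dy": 0.3,"dz": 0.008,"rx": 0,"ry": 0,"rz": 0}
    - {"dx": 0.05,"dy": 0.3,"dz": 0.008,"rx": 0,"ry": 0,"rz": 0}
    - {"dx": 0.05,"dy": 0.3,"dz": 0,"rx": 0,"ry": 0,"rz": 0}
    - {"dx": 0.05,"dy": 0.3,"dz": 0,"rx": 0,"ry": 0,"rz": 0}
    - {"dx": 0.05,"dy": 0.3,"dz": 0,"rx": 0,"ry": 0,"rz": 0}
    - {"dx": 0.05,"dy": 0.3,"dz": 0,"rx": 0,"ry": 0,"rz": 0}
    - {"dx": 0.05,"dy": 0.3,"dz": 0,"rx": 0,"ry": 0,"rz": 0}
    - {"dx": 0.05,"dy": 0.3,"dz": 0,"rx": 0,"ry": 0,"rz": 0}
    - {"dx": 0.05,"dy": 0.3,"dz": 0,"rx": 0,"ry": 0,"rz": 0}
    - {"dx": 0.02,"dy": 0.15,"dz": 0,"rx": 0,"ry": 0,"rz": 0}

```text
t: 21.5
tcp_pos: [0.6666, 0.0984, 0.1464]
tool_rot: [0.097, 0.995, -0.001, 0.002]
force: [-1.8, -5.6, 6.5]
finger_gap: 0.314
gripper_force: 71.0
```

```bash
python3 st.py
```

```text
21.5 [0.6666 0.0984 0.1464] yaw 168.9 z [ 0.0029 -0.0026 -1.    ] F [-1.8 -5.6  6.5] gap 0.314 71.0 q [-0.02  0.69  1.38 -0.    1.07 -1.39]
```

move_arm:
  targets:
    - {"dx": 0,"dy": 0,"dz": 0.1,"rx": 0,"ry": 0,"rz": 0}
    - {"dx": 0,"dy": 0,"dz": 0.3,"rx": 0,"ry": 0,"rz": 0}
    - {"dx": 0,"dy": 0,"dz": 0.7,"rx": 0,"ry": 0,"rz": 0}
    - {"dx": 0,"dy": 0,"dz": 1,"rx": 0,"ry": 0,"rz": 0}
    - {"dx": 0,"dy": 0,"dz": 0.7,"rx": 0,"ry": 0,"rz": 0}
    - {"dx": 0,"dy": 0,"dz": 0.3,"rx": 0,"ry": 0,"rz": 0}
    - {"dx": 0,"dy": 0,"dz": 0,"rx": 0,"ry": 0,"rz": 0}
    - {"dx": 0,"dy": 0,"dz": 0,"rx": 0,"ry": 0,"rz": 0}
    - {"dx": 0,"dy": 0,"dz": 0,"rx": 0,"ry": 0,"rz": 0}
    - {"dx": 0,"dy": 0,"dz": 0,"rx": 0,"ry": 0,"rz": 0}

```text
t: 22.75
tcp_pos: [0.6651, 0.0992, 0.2219]
tool_rot: [0.097, 0.995, -0.0, -0.001]
force: [-0.1, -0.3, -4.2]
finger_gap: 0.313
gripper_force: 69.6
```

```bash
python3 st.py
python3 - <<'E'
from station import cams
import cv2,numpy as np
a=cams.snapshot("top")[130:250,270:410,::-1];b=cams.snapshot("side")[190:310,360:500,::-1]
cv2.imwrite("pics/c3.png",cv2.resize(np.hstack([a,b]),None,fx=2.85,fy=2.85,interpolation=2))
E
```

```text
22.75 [0.6651 0.0992 0.2219] yaw 168.84 z [-0.0012  0.     -1.    ] F [-0.1 -0.3 -4.2] gap 0.313 69.6 q [-0.02  0.6   1.31  0.    1.23 -1.39]
```

View pics/c3.png

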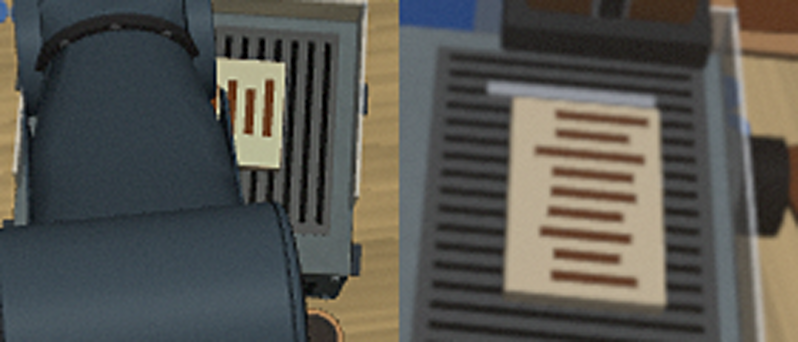

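```bash
cat > shift.py <<'E'
from h import *
def shift(n,box):
    a=cv2.imread(f"pics/{n}0.png",0).astype('float32');b=cv2.cvtColor(cams.snapshot(n),cv2.COLOR_RGB2GRAY).astype('float32')
    u0,v0,u1,v1=box;W=np.eye(2,3,dtype='float32')
    cc,W=cv2.findTransformECC(a[v0:v1,u0:u1],b[v0:v1,u0:u1],W,cv2.MOTION_TRANSLATION,(3,200,1e-6),None,3)
    return cc,W[:,2]
E
python3 - <<'E'
from shift import *
cc,d=shift("side",(392,218,460,304)); print("tile",cc,d)
cc,r=shift("side",(350,200,390,340)); print("ref",cc,r)
t=[.6527,.0274,-.1895]
A,B=proj("side",tf(t,[(0,0,.114),(0,.005,.114)])); print("5mm along y ->",B-A)
# bar edges predicted if tile end touches
for g in (0,.003,.006): print(g,proj("side",tf(t,[(0,.08,.114),(0,.08+g,.108),(0,.09+g,.108)])).round(1).tolist())
im=cv2.imread("pics/side0.png",0)
b=cv2.cvtColor(cams.snapshot("side"),cv2.COLOR_RGB2GRAY)
for u in (410,425,440): print(u,im[212:230,u],b[212:230,u])
E
```

```text
tile 0.9998430933893413 [0.00060475 0.00369499]
ref 0.999548952385167 [ 0.01880813 -0.0011426 ]
5mm along y -> [ 0.00916942 -2.1321728 ]
0 [[425.4, 226.2], [424.9, 228.2], [424.9, 224.4]]
0.003 [[425.4, 226.2], [424.9, 227.1], [424.9, 223.3]]
0.006 [[425.4, 226.2], [424.9, 225.9], [424.9, 222.1]]
410 [ 45  44  68  79  74  57  43  72 131 157 165 156 154 164 182 187 186 184] [ 38  43  60  72  63  51  36  69 122 144 149 145 141 155 169 174 175 172]
425 [ 71  49  44  65  81  80  61  43  65 115 151 160 158 143 161 185 182 141] [ 63  42  42  58  73  68  56  37  58 105 140 148 145 132 152 169 170 130]
440 [ 92  79  60  39  58  75  80  68  49  49  93 139 160 158 152 161 183 182] [ 69  69  52  38  48  66  72  60  45  46  84 129 148 146 141 150 168 170]
```

The tile did not move: the brick slid over it, and the tile still sits about 6 mm short of the bar. I'll put the brick back first. Then, with the fan still on, I'll nudge the tile against the stop with the closed fingers.

move_arm:
  targets:
    - {"dx": -0.34,"dy": 0.52,"dz": 0,"rx": 0,"ry": 0,"rz": -0.09}
    - {"dx": -0.34,"dy": 1,"dz": 0,"rx": 0,"ry": 0,"rz": 0}
    - {"dx": -0.34,"dy": 1,"dz": 0,"rx": 0,"ry": 0,"rz": 0}
    - {"dx": -0.34,"dy": 1,"dz": 0,"rx": 0,"ry": 0,"rz": 0}
    - {"dx": -0.34,"dy": 1,"dz": 0,"rx": 0,"ry": 0,"rz": 0}
    - {"dx": -0.34,"dy": 1,"dz": 0,"rx": 0,"ry": 0,"rz": 0}
    - {"dx": -0.34,"dy": 1,"dz": 0,"rx": 0,"ry": 0,"rz": 0}
    - {"dx": -0.35,"dy": 1,"dz": 0,"rx": 0,"ry": 0,"rz": 0}
    - {"dx": -0.35,"dy": 1,"dz": 0,"rx": 0,"ry": 0,"rz": 0}
    - {"dx": 0,"dy": 0,"dz": 0,"rx": 0,"ry": 0,"rz": 0}

```text
t: 24.25
tcp_pos: [0.5874, 0.3142, 0.2227]
tool_rot: [0.119, 0.993, 0.0, -0.0]
force: [1.3, -0.7, -4.1]
finger_gap: 0.317
gripper_force: 69.7
```

move_arm:
  targets:
    - {"dx": 0,"dy": 0,"dz": -0.6,"rx": 0,"ry": 0,"rz": 0}
    - {"dx": 0,"dy": 0,"dz": -1,"rx": 0,"ry": 0,"rz": 0}
    - {"dx": 0,"dy": 0,"dz": -1,"rx": 0,"ry": 0,"rz": 0}
    - {"dx": 0,"dy": 0,"dz": -1,"rx": 0,"ry": 0,"rz": 0}
    - {"dx": 0,"dy": 0,"dz": -1,"rx": 0,"ry": 0,"rz": 0}
    - {"dx": 0,"dy": 0,"dz": -1,"rx": 0,"ry": 0,"rz": 0}
    - {"dx": 0,"dy": 0,"dz": -0.8,"rx": 0,"ry": 0,"rz": 0}
    - {"dx": 0,"dy": 0,"dz": -0.6,"rx": 0,"ry": 0,"rz": 0}
    - {"dx": 0,"dy": 0,"dz": -0.2,"rx": 0,"ry": 0,"rz": 0}
    - {"dx": 0,"dy": 0,"dz": 0,"rx": 0,"ry": 0,"rz": 0}

```text
t: 25.5
tcp_pos: [0.5886, 0.3122, 0.0426]
tool_rot: [0.121, 0.993, 0.0, 0.0]
force: [0.2, -0.3, -4.4]
finger_gap: 0.313
gripper_force: 69.7
```

```bash
python3 st.py
```

```text
25.5 [0.5886 0.3122 0.0426] yaw 166.14 z [ 3.e-04  0.e+00 -1.e+00] F [ 0.2 -0.3 -4.4] gap 0.313 69.7 q [ 0.32  0.82  1.45 -0.    0.88 -1.01]
```

move_arm:
  targets:
    - {"dx": 0,"dy": 0,"dz": -0.1,"rx": 0,"ry": 0,"rz": 0}
    - {"dx": 0,"dy": 0,"dz": -0.08,"rx": 0,"ry": 0,"rz": 0}
    - {"dx": 0,"dy": 0,"dz": -0.05,"rx": 0,"ry": 0,"rz": 0}
    - {"dx": 0,"dy": 0,"dz": -0.03,"rx": 0,"ry": 0,"rz": 0}
    - {"dx": 0,"dy": 0,"dz": 0,"rx": 0,"ry": 0,"rz": 0}
    - {"dx": 0,"dy": 0,"dz": 0,"rx": 0,"ry": 0,"rz": 0}
    - {"dx": 0,"dy": 0,"dz": 0,"rx": 0,"ry": 0,"rz": 0}
    - {"dx": 0,"dy": 0,"dz": 0,"rx": 0,"ry": 0,"rz": 0}
    - {"dx": 0,"dy": 0,"dz": 0,"rx": 0,"ry": 0,"rz": 0}
    - {"dx": 0,"dy": 0,"dz": 0,"rx": 0,"ry": 0,"rz": 0}

```text
t: 26.75
tcp_pos: [0.5883, 0.3123, 0.0364]
tool_rot: [0.121, 0.993, 0.0, 0.0]
force: [-2.0, -0.3, 1.6]
finger_gap: 0.315
gripper_force: 70.3
```

move_arm:
  targets:
    - {"dx": 0,"dy": 0,"dz": 0,"rx": 0,"ry": 0,"rz": 0}
    - {"dx": 0,"dy": 0,"dz": 0,"rx": 0,"ry": 0,"rz": 0}
    - {"dx": 0,"dy": 0,"dz": 0,"rx": 0,"ry": 0,"rz": 0}
    - {"dx": 0,"dy": 0,"dz": 0,"rx": 0,"ry": 0,"rz": 0}
    - {"dx": 0,"dy": 0,"dz": 0.5,"rx": 0,"ry": 0,"rz": 0}
    - {"dx": 0,"dy": 0,"dz": 1,"rx": 0,"ry": 0,"rz": 0}
    - {"dx": 0,"dy": 0,"dz": 1,"rx": 0,"ry": 0,"rz": 0}
    - {"dx": 0,"dy": 0,"dz": 1,"rx": 0,"ry": 0,"rz": 0}
    - {"dx": 0,"dy": 0,"dz": 1,"rx": 0,"ry": 0,"rz": 0}
    - {"dx": 0,"dy": 0,"dz": 1,"rx": 0,"ry": 0,"rz": 0}
  claw: 75

```text
t: 28.0
tcp_pos: [0.5884, 0.3122, 0.1755]
tool_rot: [0.121, 0.993, 0.0, 0.001]
force: [-0.7, -0.1, 0.3]
finger_gap: 0.75
gripper_force: 0.0
```

```bash
python3 st.py
```

```text
28.0 [0.5884 0.3122 0.1755] yaw 166.15 z [ 1.1e-03  3.0e-04 -1.0e+00] F [-0.7 -0.1  0.3] gap 0.75 0.0 q [ 0.32  0.64  1.38 -0.    1.12 -1.01]
```

move_arm:
  targets:
    - {"dx": 0,"dy": 0,"dz": 1,"rx": 0,"ry": 0,"rz": 0.1}
    - {"dx": 0.12,"dy": -1,"dz": 0,"rx": 0,"ry": 0,"rz": 0}
    - {"dx": 0.12,"dy": -1,"dz": 0,"rx": 0,"ry": 0,"rz": 0}
    - {"dx": 0.12,"dy": -1,"dz": 0,"rx": 0,"ry": 0,"rz": 0}
    - {"dx": 0.12,"dy": -1,"dz": 0,"rx": 0,"ry": 0,"rz": 0}
    - {"dx": 0.12,"dy": -1,"dz": 0,"rx": 0,"ry": 0,"rz": 0}
    - {"dx": 0.12,"dy": -1,"dz": 0,"rx": 0,"ry": 0,"rz": 0}
    - {"dx": 0.12,"dy": -1,"dz": 0,"rx": 0,"ry": 0,"rz": 0}
    - {"dx": 0.12,"dy": -1,"dz": 0,"rx": 0,"ry": 0,"rz": 0}
    - {"dx": 0.12,"dy": -1,"dz": 0,"rx": 0,"ry": 0,"rz": 0}
  claw: 0
  newtons: 30

```text
t: 29.25
tcp_pos: [0.6155, 0.0864, 0.1997]
tool_rot: [0.095, 0.996, 0.0, 0.001]
force: [-1.0, 0.1, 0.4]
finger_gap: -0.001
gripper_force: 0.0
```

move_arm:
  targets:
    - {"dx": 0.12,"dy": -1,"dz": 0,"rx": 0,"ry": 0,"rz": 0}
    - {"dx": 0.12,"dy": -1,"dz": 0,"rx": 0,"ry": 0,"rz": 0}
    - {"dx": 0.12,"dy": -1,"dz": 0,"rx": 0,"ry": 0,"rz": 0}
    - {"dx": 0.12,"dy": -1,"dz": 0,"rx": 0,"ry": 0,"rz": 0}
    - {"dx": 0.12,"dy": -1,"dz": 0,"rx": 0,"ry": 0,"rz": 0}
    - {"dx": 0.04,"dy": -1,"dz": 0,"rx": 0,"ry": 0,"rz": 0}
    - {"dx": 0,"dy": -0.83,"dz": 0,"rx": 0,"ry": 0,"rz": 0}
    - {"dx": 0,"dy": 0,"dz": -0.7,"rx": 0,"ry": 0,"rz": 0}
    - {"dx": 0,"dy": 0,"dz": -0.7,"rx": 0,"ry": 0,"rz": 0}
    - {"dx": 0,"dy": 0,"dz": 0,"rx": 0,"ry": 0,"rz": 0}

```text
t: 30.5
tcp_pos: [0.6293, -0.082, 0.1607]
tool_rot: [0.094, 0.996, 0.001, -0.003]
force: [-0.9, 0.0, 0.6]
finger_gap: 0.003
gripper_force: 0.0
```

```bash
python3 st.py
python3 - <<'E'
from station import cams
import cv2,numpy as np
a=cams.snapshot("top")[130:260,200:340,::-1];b=cams.snapshot("side")[140:350,280:500,::-1]
a=cv2.resize(a,(370,344),interpolation=2);b=cv2.resize(b,(430,410),interpolation=2)[:344]
cv2.imwrite("pics/c4.png",np.hstack([a,b]))
E
```

```text
30.5 [ 0.6293 -0.082   0.1607] yaw 169.21 z [-0.0059  0.0021 -1.    ] F [-0.9  0.   0.6] gap 0.003 0.0 q [-0.31  0.62  1.47  0.    1.06 -1.69]
```

View pics/c4.png

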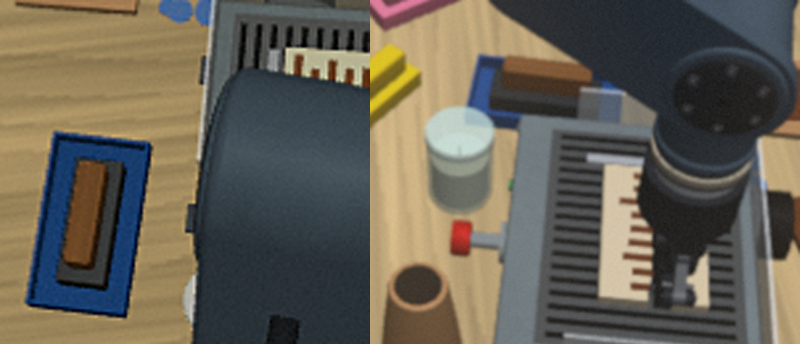

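The brick lies flat in the tray (left half, 90,220). The top view still shows a gap between the stop bar and the tile edge (272 against 284).

move_arm:
  targets:
    - {"dx": 0,"dy": 0,"dz": -0.7,"rx": 0,"ry": 0,"rz": 0}
    - {"dx": 0,"dy": 0,"dz": -0.7,"rx": 0,"ry": 0,"rz": 0}
    - {"dx": 0,"dy": 0,"dz": -0.4,"rx": 0,"ry": 0,"rz": 0}
    - {"dx": 0,"dy": 0,"dz": -0.2,"rx": 0,"ry": 0,"rz": 0}
    - {"dx": 0,"dy": 0,"dz": -0.1,"rx": 0,"ry": 0,"rz": 0}
    - {"dx": 0,"dy": 0,"dz": 0,"rx": 0,"ry": 0,"rz": 0}
    - {"dx": 0,"dy": 0,"dz": 0,"rx": 0,"ry": 0,"rz": 0}
    - {"dx": 0,"dy": 0,"dz": 0,"rx": 0,"ry": 0,"rz": 0}
    - {"dx": 0,"dy": 0,"dz": 0,"rx": 0,"ry": 0,"rz": 0}
    - {"dx": 0,"dy": 0,"dz": 0,"rx": 0,"ry": 0,"rz": 0}

```text
t: 31.85
tcp_pos: [0.6314, -0.0836, 0.1112]
tool_rot: [0.095, 0.996, -0.0, 0.0]
force: [-0.2, 0.3, 0.4]
finger_gap: 0.003
gripper_force: 0.0
```

move_arm:
  targets:
    - {"dx": 0,"dy": 0,"dz": -0.2,"rx": 0,"ry": 0,"rz": 0}
    - {"dx": 0,"dy": 0,"dz": 0,"rx": 0,"ry": 0,"rz": 0}
    - {"dx": 0.03,"dy": 0.16,"dz": 0,"rx": 0,"ry": 0,"rz": 0}
    - {"dx": 0.03,"dy": 0.16,"dz": 0,"rx": 0,"ry": 0,"rz": 0}
    - {"dx": 0.03,"dy": 0.16,"dz": 0,"rx": 0,"ry": 0,"rz": 0}
    - {"dx": 0.03,"dy": 0.16,"dz": 0,"rx": 0,"ry": 0,"rz": 0}
    - {"dx": 0.02,"dy": 0.1,"dz": 0,"rx": 0,"ry": 0,"rz": 0}
    - {"dx": 0,"dy": 0,"dz": 0,"rx": 0,"ry": 0,"rz": 0}
    - {"dx": 0,"dy": 0,"dz": 0,"rx": 0,"ry": 0,"rz": 0}
    - {"dx": 0,"dy": 0,"dz": 0,"rx": 0,"ry": 0,"rz": 0}

```text
t: 33.1
tcp_pos: [0.6348, -0.0652, 0.1061]
tool_rot: [0.095, 0.996, -0.0, 0.0]
force: [0.2, 0.9, -0.6]
finger_gap: -0.001
gripper_force: 0.0
```

```bash
python3 st.py; python3 -c "
from shift import *
print(shift('side',(392,218,420,304)))"
```

```text
33.1 [ 0.6348 -0.0652  0.1061] yaw 169.14 z [ 0.e+00 -1.e-04 -1.e+00] F [ 0.2  0.9 -0.6] gap -0.001 0.0 q [-0.28  0.7   1.5  -0.    0.94 -1.66]
(0.881753782778517, array([-0.7715557 , -0.05630009], dtype=float32))
```

move_arm:
  targets:
    - {"dx": 0.015,"dy": 0.08,"dz": 0,"rx": 0,"ry": 0,"rz": 0}
    - {"dx": 0.015,"dy": 0.08,"dz": 0,"rx": 0,"ry": 0,"rz": 0}
    - {"dx": 0.015,"dy": 0.08,"dz": 0,"rx": 0,"ry": 0,"rz": 0}
    - {"dx": 0.015,"dy": 0.08,"dz": 0,"rx": 0,"ry": 0,"rz": 0}
    - {"dx": 0.015,"dy": 0.08,"dz": 0,"rx": 0,"ry": 0,"rz": 0}
    - {"dx": 0,"dy": 0,"dz": 0,"rx": 0,"ry": 0,"rz": 0}
    - {"dx": 0,"dy": 0,"dz": 0,"rx": 0,"ry": 0,"rz": 0}
    - {"dx": 0,"dy": 0,"dz": 0,"rx": 0,"ry": 0,"rz": 0}
    - {"dx": 0,"dy": 0,"dz": 0,"rx": 0,"ry": 0,"rz": 0}
    - {"dx": 0,"dy": 0,"dz": 0,"rx": 0,"ry": 0,"rz": 0}

```text
t: 34.4
tcp_pos: [0.6366, -0.0559, 0.1061]
tool_rot: [0.095, 0.996, -0.001, -0.0]
force: [-1.5, -5.7, 0.1]
finger_gap: -0.001
gripper_force: 2.3
```

```bash
python3 st.py; python3 -c "
from shift import *
print(shift('side',(392,218,410,304)))"
```

```text
34.4 [ 0.6366 -0.0559  0.1061] yaw 169.15 z [-3.0e-04 -1.2e-03 -1.0e+00] F [-1.5 -5.7  0.1] gap -0.001 2.3 q [-0.26  0.7   1.5  -0.    0.95 -1.64]
(0.9782911906568993, array([-0.02413443, -0.7664043 ], dtype=float32))
```

move_arm:
  targets:
    - {"dx": 0.008,"dy": 0.04,"dz": 0,"rx": 0,"ry": 0,"rz": 0}
    - {"dx": 0.008,"dy": 0.04,"dz": 0,"rx": 0,"ry": 0,"rz": 0}
    - {"dx": 0.008,"dy": 0.04,"dz": 0,"rx": 0,"ry": 0,"rz": 0}
    - {"dx": 0,"dy": 0,"dz": 0,"rx": 0,"ry": 0,"rz": 0}
    - {"dx": 0,"dy": 0,"dz": 0,"rx": 0,"ry": 0,"rz": 0}
    - {"dx": 0,"dy": 0,"dz": 0,"rx": 0,"ry": 0,"rz": 0}
    - {"dx": 0,"dy": 0,"dz": 0,"rx": 0,"ry": 0,"rz": 0}
    - {"dx": 0,"dy": 0,"dz": 0,"rx": 0,"ry": 0,"rz": 0}
    - {"dx": 0,"dy": 0,"dz": 0,"rx": 0,"ry": 0,"rz": 0}
    - {"dx": 0,"dy": 0,"dz": 0,"rx": 0,"ry": 0,"rz": 0}

```text
t: 35.7
tcp_pos: [0.6367, -0.0556, 0.1061]
tool_rot: [0.094, 0.996, -0.003, -0.001]
force: [-3.4, -11.8, 0.3]
finger_gap: 0.004
gripper_force: 5.5
```

```bash
python3 st.py; python3 -c "
from shift import *
print(shift('side',(392,218,410,304)))"
```

```text
35.7 [ 0.6367 -0.0556  0.1061] yaw 169.21 z [-0.0016 -0.0055 -1.    ] F [ -3.4 -11.8   0.3] gap 0.004 5.5 q [-0.26  0.7   1.5  -0.01  0.95 -1.64]
(0.9783813874426334, array([-0.02224163, -0.7925309 ], dtype=float32))
```

The tile moved about 1.9 mm and stopped firm at 12 N, so it is against the stop. Now I go back to the knob.

move_arm:
  targets:
    - {"dx": -0.12,"dy": -0.6,"dz": 0,"rx": 0,"ry": 0,"rz": 0}
    - {"dx": 0,"dy": 0,"dz": 0.4,"rx": 0,"ry": 0,"rz": 0}
    - {"dx": 0,"dy": 0,"dz": 1,"rx": 0,"ry": 0,"rz": 0}
    - {"dx": 0,"dy": 0,"dz": 1,"rx": 0,"ry": 0,"rz": 0}
    - {"dx": 0,"dy": 0,"dz": 1,"rx": 0,"ry": 0,"rz": 0}
    - {"dx": 0,"dy": 0,"dz": 0.6,"rx": 0,"ry": 0,"rz": 0}
    - {"dx": -1,"dy": 0.8,"dz": 0,"rx": 0,"ry": 0,"rz": 0}
    - {"dx": -1,"dy": 0.8,"dz": 0,"rx": 0,"ry": 0,"rz": 0}
    - {"dx": -1,"dy": 0.8,"dz": 0,"rx": 0,"ry": 0,"rz": 0}
    - {"dx": -1,"dy": 0.8,"dz": 0,"rx": 0,"ry": 0,"rz": 0}

```text
t: 37.0
tcp_pos: [0.5333, 0.0142, 0.2063]
tool_rot: [0.095, 0.996, 0.0, -0.0]
force: [0.5, 0.0, 0.3]
finger_gap: 0.0
gripper_force: 0.0
```

move_arm:
  targets:
    - {"dx": -1,"dy": 0.8,"dz": 0,"rx": 0,"ry": 0,"rz": 0}
    - {"dx": -1,"dy": 0.8,"dz": 0,"rx": 0,"ry": 0,"rz": 0}
    - {"dx": -0.5,"dy": 0.6,"dz": 0,"rx": 0,"ry": 0,"rz": 0}
    - {"dx": 0,"dy": 0,"dz": 0,"rx": 0,"ry": 0,"rz": 0}
    - {"dx": 0,"dy": 0,"dz": 0,"rx": 0,"ry": 0,"rz": 0}
    - {"dx": 0,"dy": 0,"dz": 0,"rx": 0,"ry": 0,"rz": 0}
    - {"dx": 0,"dy": 0,"dz": 0,"rx": 0,"ry": 0,"rz": 0}
    - {"dx": 0,"dy": 0,"dz": 0,"rx": 0,"ry": 0,"rz": 0}
    - {"dx": 0,"dy": 0,"dz": 0,"rx": 0,"ry": 0,"rz": 0}
    - {"dx": 0,"dy": 0,"dz": 0,"rx": 0,"ry": 0,"rz": 0}
  claw: 75
  newtons: 40

```text
t: 38.25
tcp_pos: [0.4718, 0.0679, 0.2061]
tool_rot: [0.095, 0.996, -0.0, -0.0]
force: [-0.5, 0.3, -0.7]
finger_gap: 0.752
gripper_force: 0.0
```

```bash
python3 st.py
```

```text
38.25 [0.4718 0.0679 0.2061] yaw 169.14 z [-0. -0. -1.] F [-0.5  0.3 -0.7] gap 0.752 0.0 q [-0.09  0.37  1.82 -0.    0.95 -1.47]
```

move_arm:
  targets:
    - {"dx": 0,"dy": -0.08,"dz": -1,"rx": 0,"ry": 0,"rz": 0}
    - {"dx": 0,"dy": 0,"dz": -1,"rx": 0,"ry": 0,"rz": 0}
    - {"dx": 0,"dy": 0,"dz": -1,"rx": 0,"ry": 0,"rz": 0}
    - {"dx": 0,"dy": 0,"dz": -1,"rx": 0,"ry": 0,"rz": 0}
    - {"dx": 0,"dy": 0,"dz": -1,"rx": 0,"ry": 0,"rz": 0}
    - {"dx": 0,"dy": 0,"dz": -0.8,"rx": 0,"ry": 0,"rz": 0}
    - {"dx": 0,"dy": 0,"dz": -0.4,"rx": 0,"ry": 0,"rz": 0}
    - {"dx": 0,"dy": 0,"dz": 0,"rx": 0,"ry": 0,"rz": 0}
    - {"dx": 0,"dy": 0,"dz": 0,"rx": 0,"ry": 0,"rz": 0}
    - {"dx": 0,"dy": 0,"dz": 0,"rx": 0,"ry": 0,"rz": 0}

```text
t: 39.5
tcp_pos: [0.4724, 0.0659, 0.0518]
tool_rot: [0.095, 0.996, -0.0, 0.001]
force: [-0.3, -0.3, 0.0]
finger_gap: 0.749
gripper_force: 0.0
```

move_arm:
  targets:
    - {"dx": 0,"dy": 0,"dz": 0,"rx": 0,"ry": 0,"rz": 0}
    - {"dx": 0,"dy": 0,"dz": 0,"rx": 0,"ry": 0,"rz": 0}
    - {"dx": 0,"dy": 0,"dz": 0,"rx": 0,"ry": 0,"rz": 0}
    - {"dx": 0,"dy": 0,"dz": 0,"rx": 0,"ry": 0,"rz": 0}
    - {"dx": 0,"dy": 0,"dz": 0,"rx": 0,"ry": 0,"rz": 0}
    - {"dx": 0,"dy": 0,"dz": 0,"rx": 0,"ry": 0,"rz": 0}
    - {"dx": 0,"dy": 0,"dz": 0,"rx": 0,"ry": 0,"rz": 0}
    - {"dx": 0,"dy": 0,"dz": 0,"rx": 0,"ry": 0,"rz": 0}
    - {"dx": 0,"dy": 0,"dz": 0,"rx": 0,"ry": 0,"rz": 0}
    - {"dx": 0,"dy": 0,"dz": 0,"rx": 0,"ry": 0,"rz": 0}
  claw: 0
  newtons: 40

```text
t: 40.75
tcp_pos: [0.4721, 0.0659, 0.0516]
tool_rot: [0.095, 0.996, 0.0, 0.0]
force: [0.3, 0.0, 6.1]
finger_gap: 0.401
gripper_force: 39.4
```

move_arm:
  targets:
    - {"dx": 0.13,"dy": -0.025,"dz": 0,"rx": 0,"ry": 0,"rz": 0}
    - {"dx": 0.13,"dy": -0.025,"dz": 0,"rx": 0,"ry": 0,"rz": 0}
    - {"dx": 0.13,"dy": -0.025,"dz": 0,"rx": 0,"ry": 0,"rz": 0}
    - {"dx": 0.13,"dy": -0.025,"dz": 0,"rx": 0,"ry": 0,"rz": 0}
    - {"dx": 0.13,"dy": -0.025,"dz": 0,"rx": 0,"ry": 0,"rz": 0}
    - {"dx": 0.04,"dy": -0.008,"dz": 0,"rx": 0,"ry": 0,"rz": 0}
    - {"dx": 0,"dy": 0,"dz": 0,"rx": 0,"ry": 0,"rz": 0}
    - {"dx": 0,"dy": 0,"dz": 0,"rx": 0,"ry": 0,"rz": 0}
    - {"dx": 0,"dy": 0,"dz": 0,"rx": 0,"ry": 0,"rz": 0}
    - {"dx": 0,"dy": 0,"dz": 0,"rx": 0,"ry": 0,"rz": 0}

```text
t: 42.0
tcp_pos: [0.4868, 0.0631, 0.0516]
tool_rot: [0.095, 0.996, 0.0, -0.002]
force: [-3.9, 0.8, 10.7]
finger_gap: 0.402
gripper_force: 40.3
```

```bash
python3 st.py
```

```text
42.0 [0.4868 0.0631 0.0516] yaw 169.15 z [-4.5e-03  7.0e-04 -1.0e+00] F [-3.9  0.8 10.7] gap 0.402 40.3 q [-0.1   0.66  1.9   0.    0.58 -1.48]
```

move_arm:
  targets:
    - {"dx": 0,"dy": 0,"dz": 0,"rx": 0,"ry": 0,"rz": 0}
    - {"dx": 0,"dy": 0,"dz": 0,"rx": 0,"ry": 0,"rz": 0}
    - {"dx": 0,"dy": 0,"dz": 0,"rx": 0,"ry": 0,"rz": 0}
    - {"dx": 0,"dy": 0,"dz": 0,"rx": 0,"ry": 0,"rz": 0}
    - {"dx": 0,"dy": 0,"dz": 0.6,"rx": 0,"ry": 0,"rz": 0}
    - {"dx": 0,"dy": 0,"dz": 1,"rx": 0,"ry": 0,"rz": 0}
    - {"dx": 0,"dy": 0,"dz": 1,"rx": 0,"ry": 0,"rz": 0}
    - {"dx": 0,"dy": 0,"dz": 1,"rx": 0,"ry": 0,"rz": 0}
    - {"dx": 0,"dy": 0,"dz": 1,"rx": 0,"ry": 0,"rz": 0}
    - {"dx": 0,"dy": 0,"dz": 1,"rx": 0,"ry": 0,"rz": 0}
  claw: 75

```text
t: 43.25
tcp_pos: [0.4889, 0.0626, 0.193]
tool_rot: [0.095, 0.996, -0.0, 0.001]
force: [-0.1, 0.9, 0.4]
finger_gap: 0.746
gripper_force: 0.0
```

move_arm:
  targets:
    - {"dx": 0,"dy": 0,"dz": 1,"rx": 0,"ry": 0,"rz": 0}
    - {"dx": -0.2,"dy": -1,"dz": 1,"rx": 0,"ry": 0,"rz": 0}
    - {"dx": -0.2,"dy": -1,"dz": 0,"rx": 0,"ry": 0,"rz": 0}
    - {"dx": -0.2,"dy": -1,"dz": 0,"rx": 0,"ry": 0,"rz": 0}
    - {"dx": -0.2,"dy": -1,"dz": 0,"rx": 0,"ry": 0,"rz": 0}
    - {"dx": 0,"dy": -1,"dz": 0,"rx": 0,"ry": 0,"rz": 0}
    - {"dx": 0,"dy": -1,"dz": 0,"rx": 0,"ry": 0,"rz": 0}
    - {"dx": 0,"dy": -1,"dz": 0,"rx": 0,"ry": 0,"rz": 0}
    - {"dx": 0,"dy": 0,"dz": 0,"rx": 0,"ry": 0,"rz": 0}
    - {"dx": 0,"dy": 0,"dz": 0,"rx": 0,"ry": 0,"rz": 0}

```text
t: 44.5
tcp_pos: [0.4686, -0.1117, 0.2415]
tool_rot: [0.095, 0.996, 0.0, -0.0]
force: [-0.3, 0.4, -0.3]
finger_gap: 0.751
gripper_force: 0.0
```

```bash
python3 st.py
python3 - <<'E'
from station import cams
import cv2,numpy as np
a=cams.snapshot("top")[115:285,195:475,::-1];b=cams.snapshot("side")[130:440,280:510,::-1]
a=cv2.resize(a,(500,304),interpolation=2);b=cv2.resize(b,(226,304))
cv2.imwrite("pics/c5.png",np.hstack([a,b]))
E
```

```text
44.5 [ 0.4686 -0.1117  0.2415] yaw 169.13 z [-0.e+00  5.e-04 -1.e+00] F [-0.3  0.4 -0.3] gap 0.751 0.0 q [-0.47  0.32  1.77  0.    1.05 -1.85]
```

View pics/c5.png

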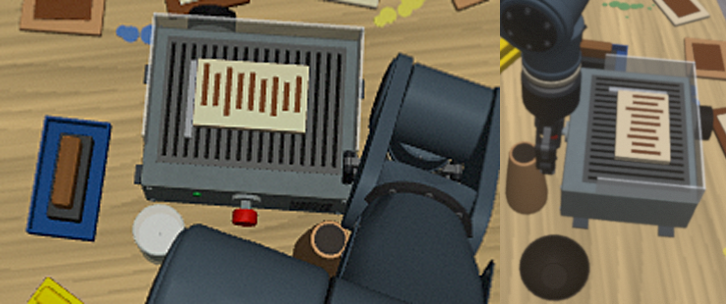

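The knob is home at (245,215), the tile sits against the stop bar at (195,95), and the brick lies flat in the tray at (67,175). The jar, vase and bowl stand where they were.

```bash
python3 -c "
from station import order
print(order.sign_off())"
```

```text
the job is handed in; nothing more can be done
None
```

The job is handed in: fan on, tile rubbed in one stroke from its free end to the stop at about 11–13 N, brick laid flat in its tray, tile nudged 2 mm (with the fingers) against its stop, fan off, and the pots and jar undisturbed.

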